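# Last iced biscuit into the cake case

## Robot

A 6-joint arm with a two-finger parallel gripper is mounted at the origin on the work surface. World frame = base frame: x ahead of the robot, y to its left, z up, the work surface at z = 0. Lengths are in m, angles in rad, forces in N, time in s.
With the tool pointing down it reaches from about 0.35 to 0.975 m from the base axis. Payload 7.1 kg.
Tool frame: the origin (TCP) lies midway between the tips of the shut fingers; the grasp point (between the pads) lies 19 mm behind it (env.hold_point_z is the distance from the TCP to the grasp point, in m); z points along the fingers, y is the line along which they close (so a half turn about z gives the same grasp; the last joint's range is limited). The gripper opens to 88 mm and grips with 3 to 60 N. Pads are 20 mm wide; open, the fingers measure 115 mm over their backs; the gripper's body (75 mm by 178 mm) begins 61 mm behind the grasp point.
Start: joints at [1.138, 0.423, 1.63, -0, 1.089, -0.019], TCP at [0.251, 0.572, 0.223] pointing down, gripper open.
Joint ranges: [-3, 3], [-0.9, 2.11], [0.09, 2.58], [-1.31, 4.45], [0.11, 2.69], [-2.54, 2.54]. Speed limits (rad/s): [2.39, 2.39, 3.01, 3.14, 3.14, 3.14].

## Interface

Orientations are given as a unit quaternion [w, x, y, z].
In Python, from bench import env gives the robot as it stands. The module is installed in compiled form; this text tells all that it offers.
- The arm moves only by the tool drive_tool, never from a script. Its argument "deltas" is a list of rows, each a list of 3 entries, a list of its own where there are three numbers: the closure in counts, from 0 (fully open) to 255 (shut), then the shift along the tool's x, y, z in cm, then the turn, a rotation vector about the tool's x, y, z in rad. In form: [[hand, [tx, ty, tz], [wx, wy, wz]], ...]. A call has 1 to 10 rows; each row shifts and turns the commanded pose from where the row before left it, along the tool's axes as they then stand; what a row does not reach is not made up. A row lasts 1/12 s, in which the tool goes at most 41.7 mm and 7.16 degrees, less where a joint would pass 70% of its speed; a pose out of reach is approached as far as the arm can. A call with a gripper value outside its range is refused whole. The fingers move at their own pace and stop on an object; "grip_force" is the grip in N (left out, the last holds). Time passes only in rows, so rows that do not move let the fingers close. It gives the time, the measured TCP pose, the force, the opening and the grip force at its end, in the units of the state.
- env.sense(): the state, without advancing time (a new reading comes with each control period).
- env.read_camera(name): name is "side" or "top"; returns a dict with "frame" (400x640x3 uint8, red, green, blue), "fx", "fy", "cx", "cy" (pixels), "R" (3x3) and "t" (3): a world point X has camera coordinates R X + t. Camera axes: x right, y down, z forward; pixel columns grow to the right and rows downward; lengths in m; the calibration is good to about 2 mm. A picture is of the moment at which its call begins. There is no depth.
- env.hand_in(): hands the job in; it is judged then, once.
The state is a dict: "time": time; "joints": joint angles; "dq": joint speeds; "effort": joint torques, N m; "eef_pos": TCP position; "eef_rot": TCP orientation; "wrist_force": force on the tool from outside, world axes, zero at the start; "ft_torque": the same for the moment, N m; "finger_gap": finger opening in m; "finger_force": force on a finger pad.
Only numpy, scipy, OpenCV 4.12 (cv2) and the standard library are available. Lean on these libraries where they do the work, as an engineer would, in place of code of your own. Each camera call takes 0.05 s, during which the arm holds its last target. There are 200 camera calls.

## Task

Take the iced biscuit from the wire rack, holding it only by its edges so that nothing touches the icing, and lay it gently, icing up, on the empty paper in the cake case, in line with the other two. Then lower the clear cover gently until it is fully shut, without letting it slam, and leave the other biscuits and the things around undisturbed.

Things in the scene. Friction and masses are not known exactly. Their poses are not given: they have to be found in the camera images.
- biscuit_center (a point): The biscuit to move: loose flat shortbread 84 mm long (x), 60 mm wide (y), 9 mm thick, 55 g or so, with 2 mm of set icing on top that stops 5 mm short of every edge; brittle, breaks if gripped with more than 25 N. It lies icing up (z) on the rack's wires, 25 mm above the table. This point: centre of the shortbread, 4.5 mm above its underside.
- place_center (a point): The empty place: a white paper 88 x 82 mm, 0.6 mm thin, on the case's board in a row with the other two biscuits. This point: middle of the paper, at the board's top, 22 mm above the table, where the biscuit's underside rests. x runs along the row and the biscuit's length lies along it. Places are 94 mm apart, so biscuits are 10 mm apart end to end; their long sides are free.
- biscuit_a_center (a point): First of the two biscuits already in the case, same size, loose, lying on its own paper; centre of its shortbread.
- biscuit_b_center (a point): Second of the two biscuits already in the case, same size, loose, lying on its own paper; centre of its shortbread.
- cover (a joint): Angle of the clear cover: 0 shut on its stop, 1.8 wide open on its other stop, where it stands at the start. An acrylic hood 212 mm deep, 336 mm wide, 80 mm high, 3 mm walls, 0.55 kg, open below. Above about 1.1 rad its weight holds it open, below that it falls shut; the hinge brakes it only lightly.
- cover_hinge (a point): Middle of the hinge line along the rear edge of the board, 24 mm above the table. y is the hinge line; the axes turn with the cover, about +y as it opens. Cover shut: x points level to the rear, away from the biscuits, z up. The row of biscuits lies 116 mm in front of the hinge line.
- cover_handle (a point): Middle of the handle, a round steel bar 12 mm thick, 110 mm long, parallel to the hinge (y), its centre 40 mm off the cover's front wall, room for a finger behind. In the cover's axes it is 252 mm in front of (-x) and 40 mm above (+z) the hinge. Cover open: the bar is uppermost, 260 mm above the table, 95 mm behind the hinge. Shut: in front of the case, 64 mm above the table.
- case: The cake case, fixed: a wooden board 224 mm (x) by 360 mm (y), its top 22 mm above the table; origin on the table under its middle. The hinge is on its +x side and the handle of the shut cover on its -x side.
- rack: Wire cooling rack, fixed, 280 mm (x) by 190 mm (y), 25 mm high, wires 4 mm thick along y every 20 mm; origin on the table under its middle.
- jar_a: Jam jar with metal cap, 68 mm across, 105 mm high, loose; leave alone. Origin at the centre of its underside.
- jar_b: Second jam jar, same size, loose; leave alone. Origin at the centre of its underside.
- tub: Closed round plastic tub of margarine, 118 mm across, 62 mm high, loose; leave alone. Origin at the centre of its underside.
- spatula: Flat spatula with a wooden handle, 240 mm long, lying on the table, loose; leave alone. Origin on its underside, x along its length.
Things that resemble listed ones, but are neither listed nor needed, are in the scene too. Leave any red or yellow look-alike of the part that bears biscuit_center alone.

How it is judged:
By the outcome, as a careful person would: the job done as asked, in the order asked, and still so for the second after the job is handed in, with the robot touching nothing.
It also fails if it takes over 61 s, if anything falls off the work surface, if the arm or the gripper's body presses on something with over 40 N, if the wrist force passes 120 N, or if a joint passes its speed limit or range.

## Working session

There is one attempt and no reset: what is moved stays moved. The work goes in short steps, Python scripts to look and compute and a tool call to move; the robot and the scene stay as the last step left them, time stands still between calls to the robot, and variables do not carry over. Pictures are saved under pics/ and viewed, at most 10 in all, crops included, and the job is handed in when it is done.

Besides the shell and the picture viewer there is one more tool, called after "Call:" by a JSON object that holds its "api" and its "payload", one argument or row to a line. drive_tool: Moves the arm, as the interface text tells. Its arguments: {"type":"object","properties":{"deltas":{"type":"array","items":{"type":"array"}},"grip_force":{"type":"number"}},"required":["deltas"]}

```bash
mkdir -p pics
cat > h.py <<'E'
import numpy as np, cv2
from bench import env
def cap(n,save=None,crop=None,s=1):
    c=env.read_camera(n); im=c["frame"][:,:,::-1]
    if crop: im=im[crop[1]:crop[3],crop[0]:crop[2]]
    if s!=1: im=cv2.resize(im,None,fx=s,fy=s,interpolation=cv2.INTER_CUBIC)
    if save: cv2.imwrite("pics/"+save,im)
    return c
def px2w(c,u,v,z):
    R=np.array(c["R"]);t=np.array(c["t"]);o=-R.T@t
    d=R.T@np.array([(u-c["cx"])/c["fx"],(v-c["cy"])/c["fy"],1]);return o+d*(z-o[2])/d[2]
def w2px(c,X):
    p=np.array(c["R"])@np.array(X)+c["t"];return [round(float(c["fx"]*p[0]/p[2]+c["cx"]),1),round(float(c["fy"]*p[1]/p[2]+c["cy"]),1)]
E
python3 - <<'E'
from h import *
for n in("top","side"):
    c=cap(n,n+"0.png"); print(n,c["fx"],c["cx"],c["cy"],(-np.array(c["R"]).T@c["t"]).round(3),np.array(c["R"]).round(2).tolist())
print(env.sense(), env.hold_point_z)
E
```

```text
top 410.2060399406158 314.5770832354764 200.87591077453683 [ 0.295 -0.146  1.204] [[0.02, -1.0, 0.02], [-0.98, -0.03, -0.19], [0.19, -0.01, -0.98]]
side 490.6002268804649 314.83873824738146 193.0345106185661 [ 0.223 -1.114  1.101] [[0.96, -0.29, -0.01], [-0.22, -0.67, -0.71], [0.2, 0.68, -0.71]]
{'time': 0.1, 'joints': array([ 1.13801786e+00,  4.23775467e-01,  1.63062732e+00, -1.13002263e-05,
        1.08858875e+00, -1.89850693e-02]), 'dq': array([ 0.00038787, -0.00126911, -0.00212029, -0.0010538 , -0.00060023,
        0.00103836]), 'effort': array([ 1.20834848e-03, -5.45620286e+01, -2.74326253e+01,  6.47119945e-02,
        1.87878089e-02, -3.94817107e-05]), 'eef_pos': array([0.25105921, 0.57179891, 0.22196713]), 'eef_rot': array([-1.51774420e-04,  2.05421160e-01,  9.78673417e-01, -6.82795754e-04]), 'wrist_force': array([ 0.54951788, -0.10564316,  0.02810909]), 'ft_torque': array([-0.03120442,  0.02395841,  0.03308517]), 'finger_force': 0.0, 'finger_gap': 0.08790325577247438} 0.0187
```

View pics/top0.png

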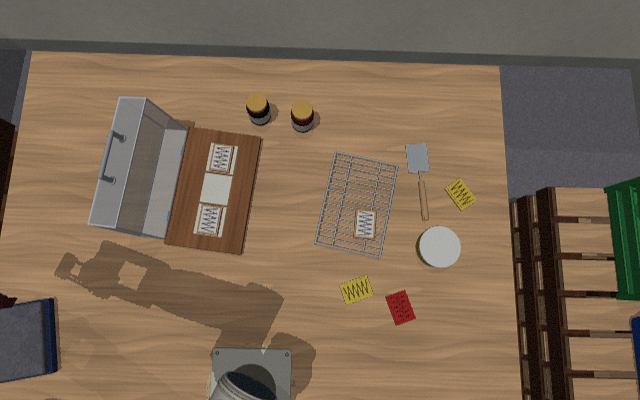

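View pics/side0.png

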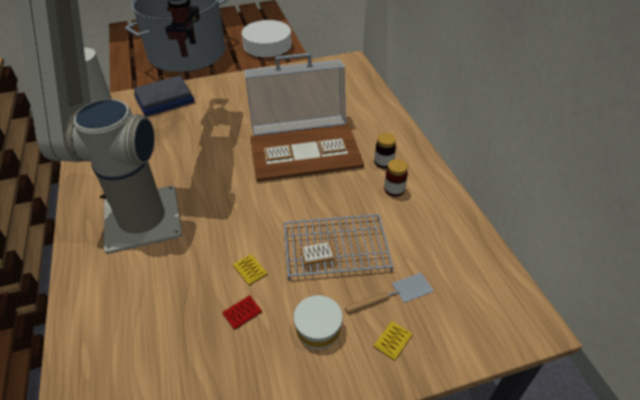

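The top view shows these biscuit-like things: an iced one on the rack (365,224), two in the case (222,158) and (209,220), two yellow look-alikes (356,290) and (460,194), and one red (400,308). The one to take is on the rack at (365,224), and the empty paper is at (216,189). Next I'll check both in close crops.

Run:
```python
from h import *
c=env.read_camera("top");f=c["frame"][:,:,::-1]
a=cv2.resize(f[140:265,310:405],None,fx=4,fy=4,interpolation=cv2.INTER_CUBIC)
b=cv2.resize(f[125:250,160:262],None,fx=4,fy=4,interpolation=cv2.INTER_CUBIC)
cv2.imwrite("pics/crop1.png",np.hstack([a,b])); print(a.shape)
print(w2px(c,[.251,.572,.222]),w2px(c,[0,0,0]))
for u,v,z in[(365,224,.036),(216,189,.023),(440,247,.062)]: print(px2w(c,u,v,z).round(3))
```

```text
(500, 380, 3)
[-5.9, 293.0] [249.9, 389.8]
[ 0.461 -0.31   0.036]
[0.555 0.127 0.023]
[ 0.398 -0.517  0.062]
```

View pics/crop1.png

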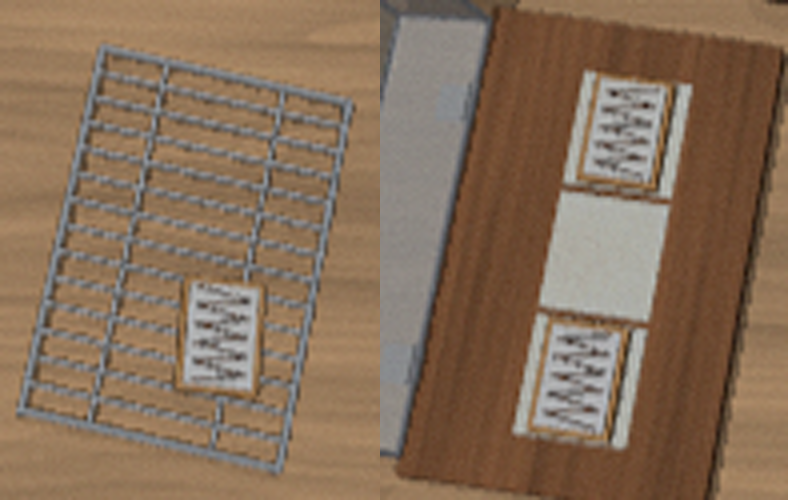

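The crop confirms it. The rack biscuit is white-iced with brown edges, with corners at about (356,210), (377,211), (374.5,240) and (354,237.5). The empty paper lies between the two biscuits, with corners at (205,172), (232.5,176), (228,205.5) and (200,201). A side crop will serve as a cross-check.

Run:
```python
from h import *
c=env.read_camera("side");f=c["frame"][:,:,::-1]
a=cv2.resize(f[205:285,275:400],None,fx=4,fy=4,interpolation=cv2.INTER_CUBIC)
b=cv2.resize(f[45:185,240:370],None,fx=4,fy=4,interpolation=cv2.INTER_CUBIC)
a=np.vstack([a,np.zeros((240,500,3),np.uint8)])
cv2.imwrite("pics/crop2.png",cv2.resize(np.hstack([a[:, :270+0],b]),None,fx=1,fy=1)); print(a.shape,b.shape)
```

```text
(560, 500, 3) (560, 520, 3)
```

View pics/crop2.png

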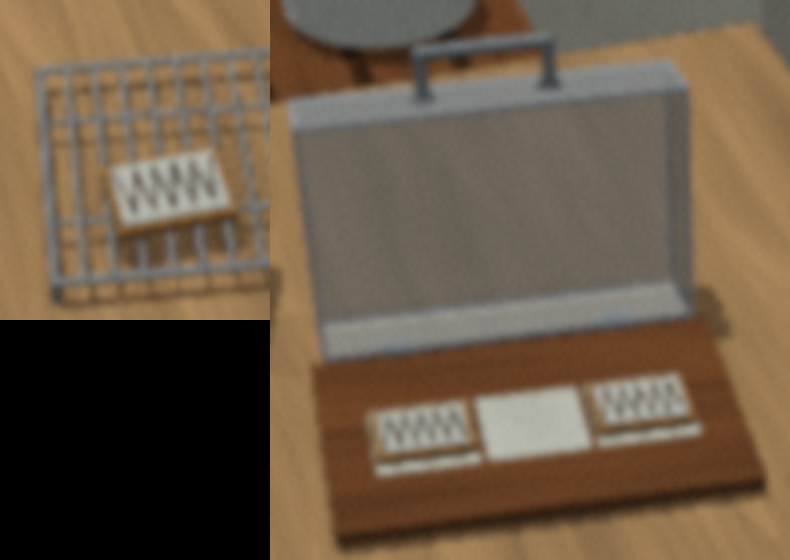

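Side crop: rack biscuit icing corners at about (303,246), (328.5,242.5), (333,258) and (305.5,262). Empty paper at (291,145), (317,142), (320.5,157) and (294.5,160). Handle bar ends at (276,57) and (310.5,55). Now I'll fit the poses with the known sizes.

```bash
cat > fit.py <<'E'
from h import *
from scipy.optimize import least_squares
T=env.read_camera("top");S=env.read_camera("side")
A=lambda L:[(310+x/4,140+y/4) for x,y in L]
B=lambda L:[(160+(x-380)/4,125+y/4) for x,y in L]
C=lambda L:[(275+x/4,205+y/4) for x,y in L]
D=lambda L:[(240+(x-270)/4,45+y/4) for x,y in L]
# corner order (obj frame): x = row/length dir (roughly world +x), y = left. top image up=+x,left=+y : TL=(+,+) TR=(+,-) BR=(-,-) BL=(-,+)
sg=np.array([(1,1),(1,-1),(-1,-1),(-1,1)])
# side image: right ~ +x , up ~ +y: TL=(-,+) TR=(+,+) BR=(+,-) BL=(-,-)
sgS=np.array([(-1,1),(1,1),(1,-1),(-1,-1)])
def fit(name,obs,size,z,g):
    def res(p,obs=obs):
        r=[];c,s=np.cos(p[2]),np.sin(p[2])
        for cam,sgn,px in obs:
            for (a,b),q in zip(sgn,px):
                l=np.array([a*size[0]/2,b*size[1]/2]);X=[p[0]+c*l[0]-s*l[1],p[1]+s*l[0]+c*l[1],z]
                r+=list(np.array(w2px(cam,X))-q)
        return np.array(r)
    for o in [[x] for x in obs]+[obs]:
        q=least_squares(lambda p:res(p,o),g,diff_step=1e-3,x_scale=[.1,.1,1]);print(name,q.x[:2].round(4),np.degrees(q.x[2]).round(1),"rms px",np.sqrt((q.fun**2).mean()).round(2))
    return q.x
if __name__=="__main__":
    fit("icing",[(T,sg,A([(190,281),(262,287),(253,390),(182,384)])),(S,sgS,C([(112,165),(214,150),(231,211),(122,228)]))],(.074,.05),.036,[.46,-.31,0])
    fit("short",[(T,sg,A([(183,279),(268,285),(258,399),(175,390)]))],(.084,.06),.034,[.46,-.31,0])
    fit("paper",[(T,sg,B([(560,188),(670,203),(652,322),(540,305)])),(S,sgS,D([(475,400),(578,387),(592,448),(488,461)]))],(.088,.082),.0226,[.55,.12,0])
    fit("a",[(T,sg,B([(597,77),(668,83),(655,189),(577,181)]))],(.084,.06),.031,[.65,.12,0])
    fit("b",[(T,sg,B([(545,319),(630,330),(610,440),(530,430)]))],(.084,.06),.031,[.45,.12,0])
    # board as seen: row dir size .36, depth .224
    fit("board",[(T,sg,[(192,127),(261,136),(241,254),(166,244)]),(S,sgS,D([(313,365),(704,317),(764,480),(336,538)]))],(.36,.224),.022,[.55,.12,0])
    for u,v in D([(413,49),(552,39)]): print("handle",px2w(S,u,v,.26).round(4))
    for u,v in [(121,138),(106,180)]: print("handle top",px2w(T,u,v,.26).round(4))
E
python3 fit.py
```

```text
icing [ 0.4618 -0.3116] 0.0 rms px 0.85
icing [ 0.4621 -0.3109] 0.0 rms px 1.32
icing [ 0.4619 -0.3108] 0.0 rms px 1.12
short [ 0.4603 -0.3119] 0.0 rms px 0.98
short [ 0.4603 -0.3119] 0.0 rms px 0.98
paper [0.5563 0.1252] 0.0 rms px 1.48
paper [0.5541 0.1222] 0.0 rms px 1.64
paper [0.5545 0.1242] 0.0 rms px 1.55
a [0.6481 0.1183] 0.0 rms px 1.22
a [0.6481 0.1183] 0.0 rms px 1.22
b [0.4622 0.1362] 0.0 rms px 1.2
b [0.4622 0.1362] 0.0 rms px 1.2
board [0.5599 0.1287] 0.0 rms px 6.01
board [0.5563 0.1215] 0.0 rms px 4.31
board [0.5534 0.1275] 0.0 rms px 5.12
handle [0.5238 0.3545 0.26  ]
handle [0.6397 0.3336 0.26  ]
handle top [0.621  0.3073 0.26  ]
handle top [0.5167 0.3303 0.26  ]
```

```bash
sed -i 's/return \[round(float(\(.*\)),1),round(float(\(.*\)),1)\]/return [float(\1),float(\2)]/' h.py; sed -i 's/diff_step=1e-3,//; s/,0\])$/,-.1])/' fit.py; python3 fit.py
```

```text
icing [ 0.4616 -0.3115] -4.2 rms px 0.29
icing [ 0.4622 -0.3105] -6.9 rms px 0.51
icing [ 0.4618 -0.3112] -5.5 rms px 0.5
short [ 0.4599 -0.3113] -4.2 rms px 0.32
short [ 0.4599 -0.3113] -4.2 rms px 0.32
paper [0.5561 0.1258] -5.8 rms px 0.3
paper [0.5566 0.1277] -7.8 rms px 0.21
paper [0.5562 0.1262] -6.5 rms px 0.37
a [0.6472 0.1165] -4.4 rms px 0.68
a [0.6472 0.1165] -4.4 rms px 0.68
b [0.4616 0.1365] -5.0 rms px 0.51
b [0.4616 0.1365] -5.0 rms px 0.51
board [0.5563 0.1291] -6.6 rms px 1.32
board [0.556  0.1329] -6.7 rms px 0.67
board [0.556  0.1301] -6.6 rms px 1.09
handle [0.5238 0.3545 0.26  ]
handle [0.6397 0.3336 0.26  ]
handle top [0.621  0.3073 0.26  ]
handle top [0.5167 0.3303 0.26  ]
```

Call:
{"api": "drive_tool", "payload": {
  "deltas": [
    [0,[0,0,0],[0,0,-0.0656]],
    [0,[0,0,0],[0,0,-0.0656]],
    [0,[0,0,0],[0,0,-0.0656]],
    [0,[0,0,0],[0,0,-0.0656]],
    [0,[0,0,0],[0,0,-0.0656]],
    [0,[-1.0,-3.0,0.1],[0,0,0]],
    [0,[-1.0,-3.0,0.1],[0,0,0]],
    [0,[-1.0,-3.0,0.1],[0,0,0]],
    [0,[-1.0,-3.0,0.1],[0,0,0]],
    [0,[-1.0,-3.0,0.1],[0,0,0]]
  ]
}}

```text
time: 1.23
eef_pos: [0.2883, 0.4171, 0.2176]
eef_rot: [0.0, 0.043, 0.999, 0.0]
wrist_force: [0.6, 0.8, 0.1]
finger_gap: 0.0877
finger_force: 0.0
```

Call:
{"api": "drive_tool", "payload": {
  "deltas": [
    [0,[-1.0,-3.0,0.3],[0,0,0]],
    [0,[-1.0,-3.0,0.3],[0,0,0]],
    [0,[-1.0,-3.0,0.3],[0,0,0]],
    [0,[-1.0,-3.0,0.3],[0,0,0]],
    [0,[-1.0,-3.0,0.3],[0,0,0]],
    [0,[-1.0,-3.0,0.3],[0,0,0]],
    [0,[-1.0,-3.0,0.3],[0,0,0]],
    [0,[-1.0,-3.0,0.3],[0,0,0]],
    [0,[-1.0,-3.0,0.3],[0,0,0]],
    [0,[-1.0,-3.0,0.3],[0,0,0]]
  ]
}}

```text
time: 2.07
eef_pos: [0.3624, 0.1096, 0.1878]
eef_rot: [0.0, 0.043, 0.999, 0.0]
wrist_force: [0.2, 0.7, 0.9]
finger_gap: 0.0877
finger_force: 0.0
```

Call:
{"api": "drive_tool", "payload": {
  "deltas": [
    [0,[-1.0,-3.0,0.4],[0,0,0]],
    [0,[-1.0,-3.0,0.4],[0,0,0]],
    [0,[-1.0,-3.0,0.4],[0,0,0]],
    [0,[-1.0,-3.0,0.4],[0,0,0]],
    [0,[-1.0,-3.0,0.4],[0,0,0]],
    [0,[-1.0,-3.0,0.4],[0,0,0]],
    [0,[-1.0,-3.0,0.4],[0,0,0]],
    [0,[-1.0,-3.0,0.4],[0,0,0]],
    [0,[0,0,0],[0,0,0]],
    [0,[0,0,0],[0,0,0]]
  ]
}}

```text
time: 2.9
eef_pos: [0.4214, -0.1361, 0.1555]
eef_rot: [-0.0, 0.044, 0.999, 0.0]
wrist_force: [-0.2, 0.9, 0.5]
finger_gap: 0.0881
finger_force: 0.0
```

Call:
{"api": "drive_tool", "payload": {
  "deltas": [
    [0,[-0.8,-2.5,1.0],[0,0,0]],
    [0,[-0.8,-2.5,1.0],[0,0,0]],
    [0,[-0.8,-2.5,1.0],[0,0,0]],
    [0,[-0.8,-2.5,1.0],[0,0,0]],
    [0,[-0.8,-2.5,1.0],[0,0,0]],
    [0,[-0.8,-2.5,1.0],[0,0,0]],
    [0,[-0.67,-2.07,1.0],[0,0,0]],
    [0,[0,0,0],[0,0,0]],
    [0,[0,0,0],[0,0,0]]
  ]
}}

```text
time: 3.65
eef_pos: [0.4609, -0.3089, 0.0853]
eef_rot: [-0.001, 0.043, 0.999, 0.0]
wrist_force: [-0.6, 0.6, -0.0]
finger_gap: 0.0877
finger_force: 0.0
```

Run:
```python
from h import *
print(env.sense()["eef_pos"])
T=env.read_camera("top")["frame"][:,:,::-1];S=env.read_camera("side")["frame"][:,:,::-1]
z=lambda f,a,b,c,d:cv2.resize(f[b:d,a:c],None,fx=4,fy=4,interpolation=cv2.INTER_CUBIC)
cv2.imwrite("pics/pre.png",np.hstack([z(T,320,170,420,270),z(S,270,200,370,300)]))
```

```text
[ 0.4609416  -0.30885184  0.08525224]
```

View pics/pre.png

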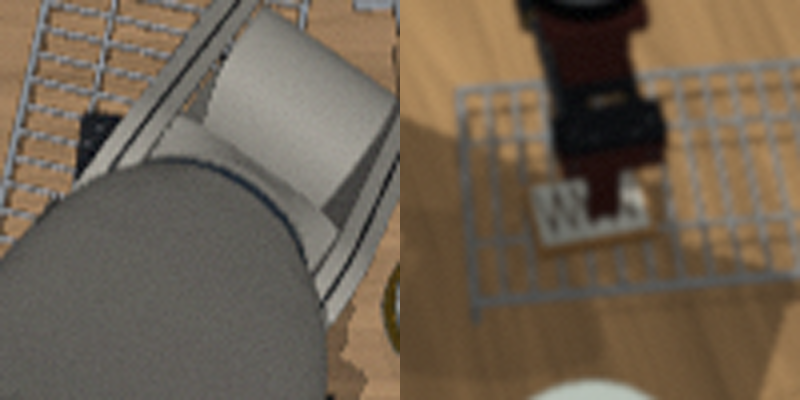

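Call:
{"api": "drive_tool", "payload": {
  "deltas": [
    [0,[0,-0.2,1.3],[0,0,0]],
    [0,[0,0,1.3],[0,0,0]],
    [0,[0,0,1.3],[0,0,0]],
    [0,[0,0,1.0],[0,0,0]],
    [0,[0,0,0.5],[0,0,0]],
    [0,[0,0,0.27],[0,0,0]],
    [40,[0,0,0],[0,0,0]],
    [60,[0,0,0],[0,0,0]]
  ],
  "grip_force": 8
}}

```text
time: 4.42
eef_pos: [0.4611, -0.3117, 0.029]
eef_rot: [0.0, 0.043, 0.999, -0.0]
wrist_force: [0.6, -0.4, 0.9]
finger_gap: 0.0781
finger_force: 0.0
```

Call:
{"api": "drive_tool", "payload": {
  "deltas": [
    [70,[0,0,0.05],[0,0,0]],
    [76,[0,0,0.05],[0,0,0]],
    [80,[0,0,0],[0,0,0]],
    [84,[0,0,0],[0,0,0]],
    [90,[0,0,0],[0,0,0]],
    [95,[0,0,0],[0,0,0]],
    [100,[0,0,0],[0,0,0]],
    [100,[0,0,0],[0,0,0]]
  ]
}}

```text
time: 5.08
eef_pos: [0.4612, -0.3117, 0.0283]
eef_rot: [0.0, 0.043, 0.999, -0.0]
wrist_force: [-0.4, 1.2, 5.2]
finger_gap: 0.0602
finger_force: 8.0
```

Call:
{"api": "drive_tool", "payload": {
  "deltas": [
    [100,[0,0,-0.3],[0,0,0]],
    [100,[0,0,-0.5],[0,0,0]],
    [100,[0,0,-1.0],[0,0,0]],
    [100,[0,0,-1.5],[0,0,0]],
    [100,[0,0,-1.5],[0,0,0]],
    [100,[0,0,-1.5],[0,0,0]],
    [100,[0,0,-1.5],[0,0,0]],
    [100,[0,0,0],[0,0,0]]
  ]
}}

```text
time: 5.75
eef_pos: [0.4626, -0.3129, 0.1093]
eef_rot: [0.002, 0.043, 0.999, -0.001]
wrist_force: [0.1, -0.2, -0.1]
finger_gap: 0.0595
finger_force: 8.0
```

Run:
```python
from h import *
s=env.sense();print(s["eef_pos"],s["finger_gap"],s["finger_force"],s["joints"].round(2))
S=env.read_camera("side")["frame"][:,:,::-1]
z=lambda f,a,b,c,d:cv2.resize(f[b:d,a:c],None,fx=5,fy=5,interpolation=cv2.INTER_CUBIC)
cv2.imwrite("pics/lift.png",z(S,270,180,370,280))
```

```text
[ 0.4625692  -0.31285593  0.1092629 ] 0.059459591345359476 7.999808192253113 [-0.62  0.48  1.86 -0.    0.8  -2.1 ]
```

View pics/lift.png

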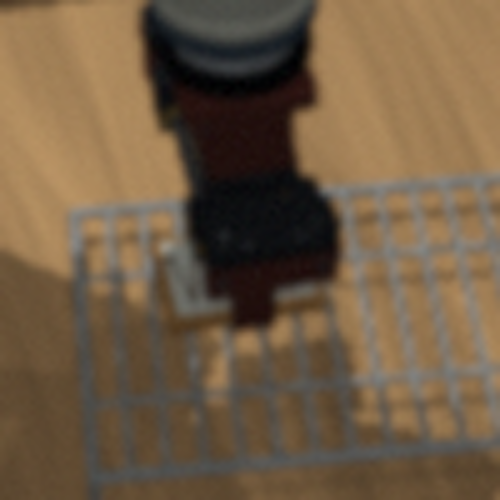

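The biscuit is held level by its long edges, with the finger at its middle (x≈252 in the crop, biscuit centre ≈250). I'll carry it to above the paper.

Call:
{"api": "drive_tool", "payload": {
  "deltas": [
    [100,[0,0,0],[0,0,0.024]],
    [100,[-0.12,1.2,0],[0,0,0]],
    [100,[-0.21,2.2,0],[0,0,0]],
    [100,[-0.31,3.2,0],[0,0,0]],
    [100,[-0.31,3.2,0],[0,0,0]],
    [100,[-0.31,3.2,0],[0,0,0]],
    [100,[-0.31,3.2,0],[0,0,0]],
    [100,[-0.31,3.2,0],[0,0,0]],
    [100,[-0.31,3.2,0],[0,0,0]],
    [100,[-0.31,3.2,0],[0,0,0]]
  ]
}}

```text
time: 6.63
eef_pos: [0.5132, -0.0556, 0.1049]
eef_rot: [-0.001, 0.055, 0.998, 0.0]
wrist_force: [1.3, -0.5, -1.4]
finger_gap: 0.0597
finger_force: 8.0
```

Call:
{"api": "drive_tool", "payload": {
  "deltas": [
    [100,[-0.31,3.2,0],[0,0,0]],
    [100,[-0.31,3.2,0],[0,0,0]],
    [100,[-0.31,3.2,0],[0,0,0]],
    [100,[-0.31,3.2,0],[0,0,0]],
    [100,[-0.27,2.8,0],[0,0,0]],
    [100,[-0.2,2.0,0],[0,0,0]],
    [100,[-0.12,1.28,0],[0,0,0]],
    [100,[0,0,0],[0,0,0]],
    [100,[0,0,0],[0,0,0]],
    [100,[0,0,0],[0,0,0]]
  ]
}}

```text
time: 7.47
eef_pos: [0.5522, 0.1268, 0.1055]
eef_rot: [-0.001, 0.055, 0.998, -0.0]
wrist_force: [0.8, 0.5, -0.6]
finger_gap: 0.0598
finger_force: 8.0
```

Run:
```python
from h import *
from scipy.spatial.transform import Rotation as Q
s=env.sense();print(s["eef_pos"],s["finger_gap"],s["finger_force"]); q=s["eef_rot"];R=Q.from_quat(np.r_[q[1:],q[0]]).as_matrix();print(R.round(4),s["joints"].round(2))
d=np.array([.5555,.1262,.05])-s["eef_pos"];print((R.T@d*100).round(2))
```

```text
[0.55220194 0.12684512 0.10545714] 0.059775632415907214 7.999826967716217
[[-9.939e-01  1.099e-01 -1.400e-03]
 [ 1.099e-01  9.939e-01 -6.000e-04]
 [ 1.300e-03 -7.000e-04 -1.000e+00]] [ 0.2   0.5   1.83 -0.    0.81 -1.26]
[-0.34 -0.02  5.55]
```

Call:
{"api": "drive_tool", "payload": {
  "deltas": [
    [100,[-0.17,0,0.6],[0,0,0]],
    [100,[-0.16,0,1.2],[0,0,0]],
    [100,[0,0,1.2],[0,0,0]],
    [100,[0,0,1.2],[0,0,0]],
    [100,[0,0,1.0],[0,0,0]],
    [100,[0,0,0.5],[0,0,0]],
    [100,[0,0,0],[0,0,0]],
    [100,[0,0,0],[0,0,0]]
  ]
}}

```text
time: 8.13
eef_pos: [0.556, 0.1273, 0.0484]
eef_rot: [-0.001, 0.055, 0.998, -0.0]
wrist_force: [0.2, -0.6, -0.7]
finger_gap: 0.0598
finger_force: 8.0
```

Run:
```python
from h import *
for i in range(3):
    S=env.read_camera("side"); print(env.sense()["eef_pos"].round(4))
f=S["frame"][:,:,::-1];cv2.imwrite("pics/prepl.png",cv2.resize(f[100:190,245:375],None,fx=6,fy=6,interpolation=cv2.INTER_CUBIC))
```

```text
[0.5564 0.1274 0.049 ]
[0.5566 0.1274 0.0493]
[0.5567 0.1275 0.0495]
```

View pics/prepl.png

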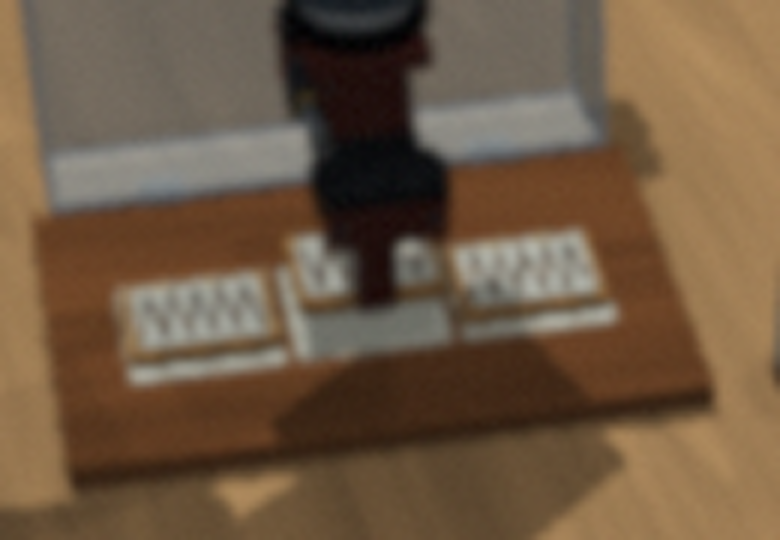

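Run:
```python
from h import *
S=env.read_camera("side")
I=lambda u,v:(245+u/6,100+v/6)
P=lambda u,v,z:px2w(S,*I(u,v),z)[:2].round(4)
print("B corners",P(133,357,.0226),P(278,340,.0226),"A",P(463,318,.0226),P(610,302,.0226))
print("held",P(308,305,.0465),P(440,292,.0465))
print("paper front",P(300,358,.0226),P(452,342,.0226))
p=env.sense()["eef_pos"];a=np.radians(-6.4);R=np.array([[np.cos(a),-np.sin(a)],[np.sin(a),np.cos(a)]])
print(p)
for c,n in(((.5555,.1262),"want"),(p[:2],"tcp")): print(n,[(np.array(c)+R@v).round(4) for v in([-.042,-.03],[.042,-.03])])
```

```text
B corners [0.4208 0.1246] [0.5017 0.1137] A [0.6062 0.0999] [0.6899 0.0876]
held [0.5191 0.1101] [0.5923 0.0983]
paper front [0.5094 0.0951] [0.5941 0.082 ]
[0.55671398 0.12749456 0.04956328]
want [array([0.5104, 0.1011]), array([0.5939, 0.0917])]
tcp [array([0.5116, 0.1024]), array([0.5951, 0.093 ])]
```

Call:
{"api": "drive_tool", "payload": {
  "deltas": [
    [100,[0.1,0,0.4],[0,0,0]],
    [100,[0,0,0.5],[0,0,0]],
    [100,[0,0,0.5],[0,0,0]],
    [100,[0,0,0.3],[0,0,0]],
    [100,[0,0,0.2],[0,0,0]],
    [100,[0,0,0.1],[0,0,0]],
    [100,[0,0,0.1],[0,0,0]],
    [100,[0,0,0.1],[0,0,0]],
    [100,[0,0,0],[0,0,0]],
    [100,[0,0,0],[0,0,0]]
  ]
}}

```text
time: 9.17
eef_pos: [0.5554, 0.1274, 0.027]
eef_rot: [0.0, 0.055, 0.998, 0.0]
wrist_force: [-0.2, -0.4, -0.3]
finger_gap: 0.0596
finger_force: 8.0
```

Call:
{"api": "drive_tool", "payload": {
  "deltas": [
    [100,[0,0,0.04],[0,0,0]],
    [100,[0,0,0.04],[0,0,0]],
    [100,[0,0,0],[0,0,0]],
    [100,[0,0,0],[0,0,0]]
  ]
}}

```text
time: 9.5
eef_pos: [0.5553, 0.1274, 0.0262]
eef_rot: [0.0, 0.055, 0.998, 0.0]
wrist_force: [0.3, 0.0, -1.0]
finger_gap: 0.0599
finger_force: 8.0
```

Call:
{"api": "drive_tool", "payload": {
  "deltas": [
    [100,[0,0,0.04],[0,0,0]],
    [100,[0,0,0.04],[0,0,0]],
    [100,[0,0,0],[0,0,0]]
  ]
}}

```text
time: 9.75
eef_pos: [0.5553, 0.1274, 0.0254]
eef_rot: [0.0, 0.055, 0.998, -0.0]
wrist_force: [-0.2, -0.6, -0.7]
finger_gap: 0.0597
finger_force: 8.0
```

Call:
{"api": "drive_tool", "payload": {
  "deltas": [
    [100,[0,0,0.04],[0,0,0]],
    [100,[0,0,0],[0,0,0]],
    [100,[0,0,0],[0,0,0]]
  ]
}}

```text
time: 10.0
eef_pos: [0.5553, 0.1274, 0.0253]
eef_rot: [0.0, 0.055, 0.998, 0.0]
wrist_force: [-1.7, -0.9, 5.4]
finger_gap: 0.0598
finger_force: 8.0
```

Call:
{"api": "drive_tool", "payload": {
  "deltas": [
    [78,[0,0,0],[0,0,0]],
    [72,[0,0,0],[0,0,0]],
    [60,[0,0,0],[0,0,0]],
    [40,[0,0,0],[0,0,0]],
    [20,[0,0,0],[0,0,0]],
    [20,[0,0,0],[0,0,0]],
    [20,[0,0,-0.5],[0,0,0]],
    [20,[0,0,-1.5],[0,0,0]],
    [20,[0,0,-2.5],[0,0,0]],
    [20,[0,0,-2.5],[0,0,0]]
  ]
}}

```text
time: 10.83
eef_pos: [0.5545, 0.1273, 0.0953]
eef_rot: [-0.001, 0.055, 0.998, -0.0]
wrist_force: [0.2, 0.0, 0.1]
finger_gap: 0.081
finger_force: 0.0
```

Call:
{"api": "drive_tool", "payload": {
  "deltas": [
    [20,[0,0,-3.5],[0,0,0]],
    [20,[0,0,-3.5],[0,0,0]],
    [20,[0,0,-3.5],[0,0,0]],
    [20,[0,0,-3.5],[0,0,0]],
    [20,[0,0,-3.5],[0,0,0]],
    [20,[0,0,-3.5],[0,0,0]],
    [20,[0,0,-3.5],[0,0,0]],
    [20,[0,0,-3.5],[0,0,0]],
    [20,[0,0,0],[0,0,0]]
  ]
}}

```text
time: 11.58
eef_pos: [0.5579, 0.128, 0.3831]
eef_rot: [0.006, 0.055, 0.998, 0.002]
wrist_force: [1.0, -0.0, 1.5]
finger_gap: 0.0809
finger_force: 0.0
```

Run:
```python
from h import *
s=env.sense();print(s["eef_pos"].round(4),s["joints"].round(2))
T=env.read_camera("top")["frame"][:,:,::-1];S=env.read_camera("side")["frame"][:,:,::-1]
z=lambda f,a,b,c,d,k:cv2.resize(f[b:d,a:c],None,fx=k,fy=k,interpolation=cv2.INTER_CUBIC)
cv2.imwrite("pics/placed.png",np.hstack([z(S,245,45,370,185,3.2),z(T,80,85,205,225,3.2)]))
```

```text
[0.5579 0.128  0.3831] [ 0.2   0.19  1.58 -0.    1.36 -1.26]
```

View pics/placed.png

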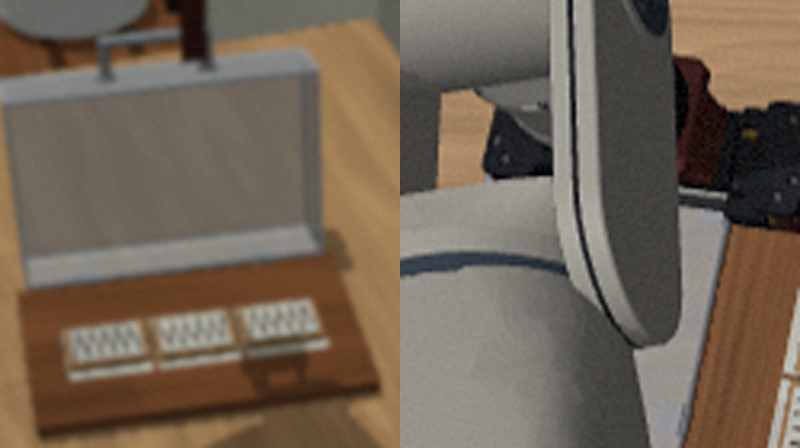

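The three biscuits lie in line, evenly spaced, with the icing clean. Next I'll check the handle prediction against the saved pixels (side bar ends (275.8,57.3) and (310.5,54.8)).

```bash
cat > geo.py <<'E'
import numpy as np
from scipy.spatial.transform import Rotation as Q
a=np.radians(-6.4); row=np.array([np.cos(a),np.sin(a),0]); rear=np.array([-np.sin(a),np.cos(a),0])
H=np.array([.5558,.1270,0])+.116*rear+[0,0,.024]
def bar(th): # handle centre
    x,z=-.252,.040
    return H+rear*(x*np.cos(th)+z*np.sin(th))+np.array([0,0,1])*(-x*np.sin(th)+z*np.cos(th))
E
python3 - <<'E'
from h import *; from geo import *
S=env.read_camera("side");T=env.read_camera("top");b=bar(1.8);print(H,b,bar(0))
for n,c in(("side",S),("top",T)):
    print(n,[np.round(w2px(c,b+k*row),1).tolist() for k in(-.055,0,.055)])
im=cv2.imread("pics/top0.png");cv2.imwrite("pics/hand.png",cv2.resize(im[125:195,90:140],None,fx=8,fy=8,interpolation=cv2.INTER_CUBIC))
E
```

```text
[0.5687304  0.24227708 0.024     ] [0.57945469 0.33788633 0.26032152] [ 0.54064023 -0.00815244  0.064     ]
side [[276.8, 58.6], [293.0, 56.9], [309.1, 55.2]]
top [[100.5, 176.5], [106.0, 154.2], [111.3, 132.5]]
```

View pics/hand.png

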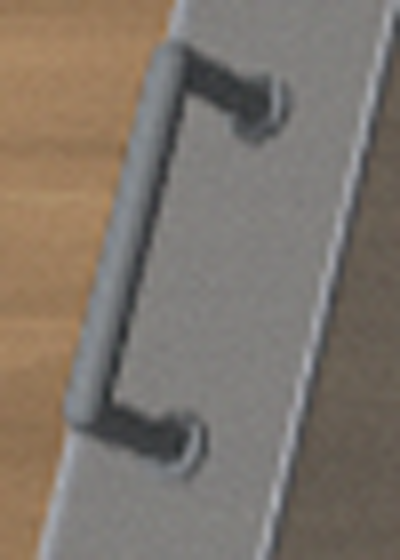

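The bar ends in the top crop, (111.6,131.3) and (100.4,176.9), match the prediction within half a pixel. Next I'll plan the approach.

```bash
cat >> geo.py <<'E'
def pose(s):
    q=s["eef_rot"];return np.array(s["eef_pos"]),Q.from_quat(np.r_[q[1:],q[0]]).as_matrix()
R0=np.column_stack([-row,rear,[0,0,-1]])
def toolR(al): return R0@Q.from_rotvec([-al,0,0]).as_matrix()
def rel(p,R,p2,R2): return (R.T@(p2-p)*100).round(2).tolist(), Q.from_matrix(R.T@R2).as_rotvec().round(4).tolist()
E
python3 - <<'E'
from h import *; from geo import *
s=env.sense();p,R=pose(s);b=bar(1.8);print(p,s["joints"].round(3))
t=b.copy();t[2]=.345;print(rel(p,R,t,R0))
E
```

```text
[0.55444384 0.12725588 0.37381391] [ 0.205  0.202  1.587 -0.     1.355 -1.256]
([-0.18, 21.21, 2.87], [-0.0006, -0.0019, 0.0019])
```

Call:
{"api": "drive_tool", "payload": {
  "deltas": [
    [50,[0,1.5,0],[0,0,0]],
    [80,[0,3.0,0.3],[0,0,0]],
    [110,[0,3.2,0.4],[0,0,0]],
    [110,[0,3.2,0.4],[0,0,0]],
    [110,[0,3.2,0.4],[0,0,0]],
    [110,[0,3.0,0.4],[0,0,0]],
    [110,[-0.1,2.5,0.4],[0,0,0]],
    [110,[-0.1,1.6,0.3],[0,0,0]],
    [110,[0,0,0.2],[0,0,0]],
    [110,[0,0,0],[0,0,0]]
  ]
}}

```text
time: 12.62
eef_pos: [0.5797, 0.3384, 0.3448]
eef_rot: [-0.001, 0.054, 0.999, -0.001]
wrist_force: [-0.5, -1.2, 0.4]
finger_gap: 0.0503
finger_force: 0.0
```

Call:
{"api": "drive_tool", "payload": {
  "deltas": [
    [110,[0,0,0],[0,0,0]],
    [110,[0,0,0],[0,0,0]]
  ]
}}

```text
time: 12.78
eef_pos: [0.5805, 0.3368, 0.347]
eef_rot: [-0.0, 0.055, 0.998, -0.0]
wrist_force: [-0.4, 0.3, -0.1]
finger_gap: 0.0497
finger_force: 0.0
```

Run:
```python
from h import *; from geo import *
s=env.sense();p,R=pose(s);b=bar(1.8);print(p,s["finger_gap"],s["dq"].round(3))
t=b.copy();t[2]-=.018;print(rel(p,R,t,R0))
```

```text
[0.58050242 0.33682781 0.34700989] 0.04970275706169827 [-0.005 -0.008 -0.002  0.004 -0.     0.001]
([0.11, 0.1, 10.47], [-0.0004, -0.0002, 0.0008])
```

Call:
{"api": "drive_tool", "payload": {
  "deltas": [
    [110,[0.1,0.1,1.5],[0,0,0]],
    [110,[0,0,2.2],[0,0,0]],
    [110,[0,0,2.2],[0,0,0]],
    [110,[0,0,2.0],[0,0,0]],
    [110,[0,0,1.3],[0,0,0]],
    [110,[0,0,0.8],[0,0,0]],
    [110,[0,0,0.4],[0,0,0]],
    [140,[0,0,0],[0,0,0]],
    [170,[0,0,0],[0,0,0]],
    [190,[0,0,0],[0,0,0]]
  ],
  "grip_force": 10
}}

```text
time: 13.62
eef_pos: [0.5803, 0.3393, 0.2443]
eef_rot: [0.001, 0.055, 0.998, 0.001]
wrist_force: [0.1, -0.5, 0.4]
finger_gap: 0.0335
finger_force: 0.0
```

Call:
{"api": "drive_tool", "payload": {
  "deltas": [
    [200,[0,0,0],[0,0,0]],
    [210,[0,0,0],[0,0,0]],
    [217,[0,0,0],[0,0,0]],
    [222,[0,0,0],[0,0,0]],
    [230,[0,0,0],[0,0,0]],
    [235,[0,0,0],[0,0,0]],
    [235,[0,0,0],[0,0,0]]
  ]
}}

```text
time: 14.2
eef_pos: [0.5798, 0.3397, 0.2435]
eef_rot: [0.0, 0.055, 0.998, 0.001]
wrist_force: [-0.0, 3.4, 3.5]
finger_gap: 0.0116
finger_force: 10.0
```

```bash
cat >> geo.py <<'E'
def tp(th,h=.017,k=.45):
    R=toolR(k*(1.8-th)); return bar(th)+h*R[:,2],R
def rows(ths):
    # rows of 10, accumulate rounding against the ideal path
    p,R=tp(ths[0]); out=[]
    for th in ths[1:]:
        p2,R2=tp(th); t=(R.T@(p2-p)*100).round(2); w=Q.from_matrix(R.T@R2).as_rotvec().round(4)
        out.append([235,t.tolist(),(w+0).tolist()]); p=p+R@t/100; R=R@Q.from_rotvec(w).as_matrix()
    return out
E
python3 - <<'E'
from geo import *
st=np.r_[.01,.016,np.full(76,.0234)]; th=1.8-np.r_[0,np.cumsum(st)]
print(th[-1]); r=rows(th)
for i in range(0,len(r),10): print(th[i].round(3),[ [x[1][1:],x[2][0]] for x in r[i:i+10]], max(abs(x[1][0]) for x in r[i:i+10]))
E
```

```text
-0.00440000000000218
1.8 [[[-0.23, -0.1], -0.0045], [[-0.37, -0.14], -0.0072], [[-0.54, -0.21], -0.0105], [[-0.54, -0.21], -0.0106], [[-0.55, -0.19], -0.0105], [[-0.55, -0.19], -0.0105], [[-0.55, -0.19], -0.0105], [[-0.55, -0.17], -0.0106], [[-0.55, -0.17], -0.0105], [[-0.56, -0.16], -0.0105]] 0.0
1.587 [[[-0.56, -0.15], -0.0106], [[-0.56, -0.14], -0.0105], [[-0.57, -0.14], -0.0105], [[-0.56, -0.13], -0.0106], [[-0.57, -0.12], -0.0105], [[-0.57, -0.12], -0.0105], [[-0.57, -0.1], -0.0105], [[-0.57, -0.1], -0.0106], [[-0.57, -0.1], -0.0105], [[-0.57, -0.08], -0.0105]] 0.0
1.353 [[[-0.58, -0.08], -0.0106], [[-0.57, -0.07], -0.0105], [[-0.58, -0.06], -0.0105], [[-0.57, -0.05], -0.0106], [[-0.58, -0.05], -0.0105], [[-0.58, -0.04], -0.0105], [[-0.58, -0.03], -0.0105], [[-0.58, -0.02], -0.0106], [[-0.57, -0.02], -0.0105], [[-0.58, -0.01], -0.0105]] 0.0
1.119 [[[-0.58, 0.0], -0.0106], [[-0.58, 0.01], -0.0105], [[-0.58, 0.02], -0.0105], [[-0.58, 0.02], -0.0106], [[-0.58, 0.03], -0.0105], [[-0.58, 0.04], -0.0105], [[-0.57, 0.04], -0.0105], [[-0.58, 0.06], -0.0106], [[-0.58, 0.06], -0.0105], [[
[... 353 characters left out ...]
5], [[-0.56, 0.17], -0.0105], [[-0.55, 0.17], -0.0106], [[-0.55, 0.18], -0.0105], [[-0.55, 0.19], -0.0105], [[-0.55, 0.2], -0.0106], [[-0.54, 0.2], -0.0105], [[-0.54, 0.21], -0.0105], [[-0.54, 0.22], -0.0105]] 0.0
0.417 [[[-0.53, 0.22], -0.0106], [[-0.54, 0.24], -0.0105], [[-0.53, 0.24], -0.0105], [[-0.52, 0.24], -0.0106], [[-0.53, 0.25], -0.0105], [[-0.51, 0.26], -0.0105], [[-0.52, 0.27], -0.0106], [[-0.51, 0.27], -0.0105], [[-0.51, 0.28], -0.0105], [[-0.51, 0.29], -0.0105]] 0.0
0.183 [[[-0.5, 0.29], -0.0106], [[-0.5, 0.3], -0.0105], [[-0.49, 0.31], -0.0105], [[-0.49, 0.32], -0.0106], [[-0.49, 0.32], -0.0105], [[-0.48, 0.32], -0.0105], [[-0.48, 0.33], -0.0106], [[-0.47, 0.34], -0.0105]] 0.0
```

Call:
{"api": "drive_tool", "payload": {
  "deltas": [
    [235,[0,-0.23,-0.1],[-0.0045,0,0]],
    [235,[0,-0.37,-0.14],[-0.0072,0,0]],
    [235,[0,-0.54,-0.21],[-0.0105,0,0]],
    [235,[0,-0.54,-0.21],[-0.0106,0,0]],
    [235,[0,-0.55,-0.19],[-0.0105,0,0]],
    [235,[0,-0.55,-0.19],[-0.0105,0,0]],
    [235,[0,-0.55,-0.19],[-0.0105,0,0]],
    [235,[0,-0.55,-0.17],[-0.0106,0,0]],
    [235,[0,-0.55,-0.17],[-0.0105,0,0]],
    [235,[0,-0.56,-0.16],[-0.0105,0,0]]
  ]
}}

```text
time: 15.03
eef_pos: [0.5739, 0.288, 0.2581]
eef_rot: [0.002, 0.055, 0.997, 0.048]
wrist_force: [-1.1, 1.8, 2.1]
finger_gap: 0.0116
finger_force: 10.0
```

Forces are low, so I'll continue.

Call:
{"api": "drive_tool", "payload": {
  "deltas": [
    [235,[0,-0.56,-0.15],[-0.0106,0,0]],
    [235,[0,-0.56,-0.14],[-0.0105,0,0]],
    [235,[0,-0.57,-0.14],[-0.0105,0,0]],
    [235,[0,-0.56,-0.13],[-0.0106,0,0]],
    [235,[0,-0.57,-0.12],[-0.0105,0,0]],
    [235,[0,-0.57,-0.12],[-0.0105,0,0]],
    [235,[0,-0.57,-0.1],[-0.0105,0,0]],
    [235,[0,-0.57,-0.1],[-0.0106,0,0]],
    [235,[0,-0.57,-0.1],[-0.0105,0,0]],
    [235,[0,-0.57,-0.08],[-0.0105,0,0]]
  ]
}}

```text
time: 15.87
eef_pos: [0.5673, 0.2308, 0.2614]
eef_rot: [0.005, 0.055, 0.993, 0.101]
wrist_force: [-3.4, 1.3, 2.3]
finger_gap: 0.0116
finger_force: 10.0
```

Call:
{"api": "drive_tool", "payload": {
  "deltas": [
    [235,[0,-0.58,-0.08],[-0.0106,0,0]],
    [235,[0,-0.57,-0.07],[-0.0105,0,0]],
    [235,[0,-0.58,-0.06],[-0.0105,0,0]],
    [235,[0,-0.57,-0.05],[-0.0106,0,0]],
    [235,[0,-0.58,-0.05],[-0.0105,0,0]],
    [235,[0,-0.58,-0.04],[-0.0105,0,0]],
    [235,[0,-0.58,-0.03],[-0.0105,0,0]],
    [235,[0,-0.58,-0.02],[-0.0106,0,0]],
    [235,[0,-0.57,-0.02],[-0.0105,0,0]],
    [235,[0,-0.58,-0.01],[-0.0105,0,0]]
  ]
}}

```text
time: 16.7
eef_pos: [0.5612, 0.1743, 0.2513]
eef_rot: [0.008, 0.054, 0.987, 0.153]
wrist_force: [-4.3, 1.5, -0.4]
finger_gap: 0.0118
finger_force: 10.0
```

Run:
```python
from h import *; from geo import *
s=env.sense();p,R=pose(s);print(p,s["joints"].round(2),s["wrist_force"],s["ft_torque"]);p2,R2=tp(1.119);print(p2,rel(p,R,p2,R2))
```

```text
[0.561238   0.17427392 0.25133231] [ 0.12  0.31  1.77  0.35  1.02 -1.52] [-4.31890763  1.53722527 -0.42262991] [0.18792713 0.6056022  0.23926757]
[0.56104978 0.17380281 0.25197072] ([0.01, -0.03, -0.08], [0.0008, -0.001, 0.0018])
```

Tracking is within a millimetre and forces stay low. Continuing.

Call:
{"api": "drive_tool", "payload": {
  "deltas": [
    [235,[0,-0.58,0],[-0.0106,0,0]],
    [235,[0,-0.58,0.01],[-0.0105,0,0]],
    [235,[0,-0.58,0.02],[-0.0105,0,0]],
    [235,[0,-0.58,0.02],[-0.0106,0,0]],
    [235,[0,-0.58,0.03],[-0.0105,0,0]],
    [235,[0,-0.58,0.04],[-0.0105,0,0]],
    [235,[0,-0.57,0.04],[-0.0105,0,0]],
    [235,[0,-0.58,0.06],[-0.0106,0,0]],
    [235,[0,-0.58,0.06],[-0.0105,0,0]],
    [235,[0,-0.57,0.07],[-0.0105,0,0]]
  ]
}}

```text
time: 17.53
eef_pos: [0.5557, 0.1217, 0.2281]
eef_rot: [0.011, 0.054, 0.977, 0.205]
wrist_force: [-3.8, 0.8, -0.3]
finger_gap: 0.0112
finger_force: 10.0
```

Call:
{"api": "drive_tool", "payload": {
  "deltas": [
    [235,[0,-0.58,0.07],[-0.0106,0,0]],
    [235,[0,-0.57,0.09],[-0.0105,0,0]],
    [235,[0,-0.57,0.09],[-0.0105,0,0]],
    [235,[0,-0.57,0.1],[-0.0106,0,0]],
    [235,[0,-0.57,0.11],[-0.0105,0,0]],
    [235,[0,-0.57,0.11],[-0.0105,0,0]],
    [235,[0,-0.57,0.12],[-0.0105,0,0]],
    [235,[0,-0.56,0.13],[-0.0106,0,0]],
    [235,[0,-0.56,0.14],[-0.0105,0,0]],
    [235,[0,-0.57,0.14],[-0.0105,0,0]]
  ]
}}

```text
time: 18.37
eef_pos: [0.5508, 0.076, 0.193]
eef_rot: [0.014, 0.053, 0.965, 0.256]
wrist_force: [-2.6, 0.1, 0.1]
finger_gap: 0.0115
finger_force: 10.0
```

Call:
{"api": "drive_tool", "payload": {
  "deltas": [
    [235,[0,-0.55,0.15],[-0.0106,0,0]],
    [235,[0,-0.56,0.16],[-0.0105,0,0]],
    [235,[0,-0.56,0.17],[-0.0105,0,0]],
    [235,[0,-0.55,0.17],[-0.0106,0,0]],
    [235,[0,-0.55,0.18],[-0.0105,0,0]],
    [235,[0,-0.55,0.19],[-0.0105,0,0]],
    [235,[0,-0.55,0.2],[-0.0106,0,0]],
    [235,[0,-0.54,0.2],[-0.0105,0,0]],
    [235,[0,-0.54,0.21],[-0.0105,0,0]],
    [235,[0,-0.54,0.22],[-0.0105,0,0]]
  ]
}}

```text
time: 19.2
eef_pos: [0.5468, 0.0399, 0.1479]
eef_rot: [0.017, 0.052, 0.95, 0.306]
wrist_force: [-1.3, -0.7, -0.6]
finger_gap: 0.0117
finger_force: 10.0
```

Run:
```python
from h import *; from geo import *
s=env.sense();p,R=pose(s);print(p,s["joints"].round(2),s["wrist_force"],s["finger_gap"]);p2,R2=tp(.417);print(p2,rel(p,R,p2,R2))
st=np.r_[np.full(7,.0234),np.full(10,.017),np.full(9,.009)]; th=.417-np.r_[0,np.cumsum(st)]; print(th[-1])
for x in rows(th): print(x)
```

```text
[0.54679157 0.03993569 0.14794596] [-0.28  0.5   1.89  0.74  1.02 -2.23] [-1.28007876 -0.65341473 -0.60532583] 0.011742585024257124
[0.54595787 0.03925548 0.14882452] ([0.08, -0.01, -0.12], [0.001, -0.0008, 0.0016])
0.0021999999999997577
[235, [-0.0, -0.54, 0.22], [-0.0105, 0.0, 0.0]]
[235, [0.0, -0.53, 0.24], [-0.0106, 0.0, 0.0]]
[235, [-0.0, -0.53, 0.23], [-0.0105, 0.0, 0.0]]
[235, [-0.0, -0.52, 0.25], [-0.0105, 0.0, 0.0]]
[235, [-0.0, -0.53, 0.25], [-0.0106, 0.0, 0.0]]
[235, [-0.0, -0.52, 0.26], [-0.0105, 0.0, 0.0]]
[235, [-0.0, -0.51, 0.27], [-0.0105, 0.0, 0.0]]
[235, [-0.0, -0.38, 0.2], [-0.0077, 0.0, 0.0]]
[235, [-0.0, -0.37, 0.2], [-0.0076, 0.0, 0.0]]
[235, [-0.0, -0.37, 0.2], [-0.0077, 0.0, 0.0]]
[235, [-0.0, -0.36, 0.21], [-0.0076, 0.0, 0.0]]
[235, [-0.0, -0.37, 0.21], [-0.0077, 0.0, 0.0]]
[235, [-0.0, -0.36, 0.22], [-0.0076, 0.0, 0.0]]
[235, [-0.0, -0.36, 0.22], [-0.0077, 0.0, 0.0]]
[235, [-0.0, -0.36, 0.22], [-0.0076, 0.0, 0.0]]
[235, [-0.0, -0.36, 0.22], [-0.0077, 0.0, 0.0]]
[235, [-0.0, -0.36, 0.23], [-0.0076, 0.0, 0.0]]
[235, [-0.0, -0.18, 0.13], [-0.0041, 0.0, 0.0]]
[235, [-0.0, -0.19, 0.12], [-0.004, 0.0, 0.0]]
[235, [-0.0, -0.19, 0.12], [-0.0041, 0.0, 0.0]]
[235, [-0.0, -0.18, 0.13], [-0.004, 0.0, 0.0]]
[235, [-0.0, -0.19, 0.12], [-0.0041, 0.0, 0.0]]
[235, [-0.0, -0.18, 0.13], [-0.004, 0.0, 0.0]]
[235, [-0.0, -0.19, 0.13], [-0.0041, 0.0, 0.0]]
[235, [-0.0, -0.18, 0.13], [-0.004, 0.0, 0.0]]
[235, [-0.0, -0.18, 0.13], [-0.0041, 0.0, 0.0]]
```

```bash
cat > ik.py <<'E'
from h import *; from geo import *
from scipy.optimize import least_squares
J=np.array([[1.13802,.42378,1.63063,0,1.08859,-.01899],[.205,.202,1.587,0,1.355,-1.256],[.12,.31,1.77,.35,1.02,-1.52],[-.62,.48,1.86,0,.8,-2.1],[-.28,.5,1.89,.74,1.02,-2.23]])
P=np.array([[.25106,.5718,.22197],[.55444,.12726,.37381],[.561238,.174274,.251332],[.4626,-.3129,.1093],[.54679,.03994,.14795]])
s=env.sense();J[-1]=s["joints"];P[-1]=s["eef_pos"]
E=lambda a,v:Q.from_euler(a,v)
def fk(j,k):
    a,b,h,L=k; A=E('z',j[0])*E('y',j[1]); 
    B=E('z',j[0])*E('y',j[1]+j[2]); W=B*E('z',j[3])*E('y',j[4])
    return np.array([0,0,h])+A.apply([0,0,a])+B.apply([0,0,b])+W.apply([0,0,L]), (W*E('z',j[5])).as_matrix()
if __name__=="__main__":
    q=least_squares(lambda k:np.concatenate([fk(j,k)[0]-p for j,p in zip(J,P)]),[.45,.4,.3,.33]);k=q.x
    print(k,abs(q.fun).max());p,R=pose(s);C=fk(J[-1],k)[1].T@R;print(C.round(3))
    for th in(.417,.2,0):
      for al in(.62,.45,.3,0.):
        Rt=toolR(al);pt=bar(th)+.017*Rt[:,2]
        f=lambda j:np.r_[(lambda o:np.r_[(o[0]-pt)*5,(o[1]@C-Rt).ravel()])(fk(j,k))]
        o=least_squares(f,J[-1]);print(th,al,o.x.round(2),o.cost.round(6))
E
python3 ik.py
```

```text
[0.45525329 0.48524045 0.37470205 0.33735164] 0.012395337367173215
[[ 0. -1. -0.]
 [ 1.  0. -0.]
 [ 0. -0.  1.]]
0.417 0.62 [-0.29  0.49  1.9   0.74  1.02 -2.23] 0.0
0.417 0.45 [-0.2   0.43  1.9   0.57  0.93 -2.04] 0.0
0.417 0.3 [-0.12  0.4   1.9   0.39  0.88 -1.84] 0.0
0.417 0.0 [ 0.05  0.39  1.88 -0.    0.87 -1.41] 0.0
0.2 0.62 [-0.33  0.58  1.89  0.75  0.98 -2.32] 0.0
0.2 0.45 [-0.25  0.52  1.91  0.6   0.87 -2.14] 0.0
0.2 0.3 [-0.17  0.48  1.92  0.42  0.8  -1.93] 0.0
0.2 0.0 [ 0.01  0.46  1.91  0.    0.77 -1.45] 0.0
0 0.62 [-0.36  0.68  1.88  0.78  0.93 -2.41] 0.0
0 0.45 [-0.27  0.61  1.91  0.64  0.81 -2.22] 0.0
0 0.3 [-0.19  0.57  1.92  0.46  0.73 -2.01] 0.0
0 0.0 [-0.02  0.55  1.92  0.    0.68 -1.47] 0.0
```

Run:
```python
from h import *; from geo import *
p,R=pose(env.sense())
st=np.r_[np.full(7,.0234),np.full(10,.017),np.full(9,.009)]; th=.417-np.r_[0,np.cumsum(st)]; acc=np.zeros(3)
b0=bar(.417)
for i,t in enumerate(th[1:]):
    v=(R.T@(bar(t)-b0)*100-acc).round(2);acc+=v;print(i,t.round(3),v.tolist())
```

```text
0 0.394 [0.0, -0.55, 0.22]
1 0.37 [0.0, -0.55, 0.24]
2 0.347 [0.0, -0.54, 0.25]
3 0.323 [0.0, -0.54, 0.26]
4 0.3 [0.0, -0.53, 0.28]
5 0.277 [0.0, -0.52, 0.29]
6 0.253 [0.0, -0.52, 0.29]
7 0.236 [0.01, -0.37, 0.23]
8 0.219 [-0.0, -0.37, 0.23]
9 0.202 [-0.0, -0.36, 0.24]
10 0.185 [-0.0, -0.36, 0.24]
11 0.168 [-0.0, -0.35, 0.25]
12 0.151 [-0.0, -0.35, 0.26]
13 0.134 [-0.0, -0.35, 0.26]
14 0.117 [-0.0, -0.34, 0.27]
15 0.1 [-0.0, -0.34, 0.27]
16 0.083 [-0.0, -0.33, 0.28]
17 0.074 [-0.0, -0.18, 0.15]
18 0.065 [-0.0, -0.17, 0.15]
19 0.056 [-0.0, -0.17, 0.15]
20 0.047 [-0.0, -0.17, 0.16]
21 0.038 [-0.0, -0.17, 0.15]
22 0.029 [-0.0, -0.16, 0.16]
23 0.02 [-0.0, -0.17, 0.16]
24 0.011 [-0.0, -0.16, 0.16]
25 0.002 [-0.0, -0.17, 0.16]
```

Call:
{"api": "drive_tool", "payload": {
  "deltas": [
    [235,[0,-0.55,0.22],[0,0,0]],
    [235,[0,-0.55,0.24],[0,0,0]],
    [235,[0,-0.54,0.25],[0,0,0]],
    [235,[0,-0.54,0.26],[0,0,0]],
    [235,[0,-0.53,0.28],[0,0,0]],
    [235,[0,-0.52,0.29],[0,0,0]],
    [235,[0,-0.52,0.29],[0,0,0]],
    [235,[0,-0.37,0.23],[0,0,0]],
    [235,[0,-0.37,0.23],[0,0,0]],
    [235,[0,-0.36,0.24],[0,0,0]]
  ]
}}

```text
time: 20.03
eef_pos: [0.5441, 0.0156, 0.0992]
eef_rot: [0.017, 0.052, 0.951, 0.306]
wrist_force: [-1.3, -0.1, -0.6]
finger_gap: 0.0116
finger_force: 10.0
```

Call:
{"api": "drive_tool", "payload": {
  "deltas": [
    [235,[0,-0.36,0.24],[0,0,0]],
    [235,[0,-0.35,0.25],[0,0,0]],
    [235,[0,-0.35,0.26],[0,0,0]],
    [235,[0,-0.35,0.26],[0,0,0]],
    [235,[0,-0.34,0.27],[0,0,0]],
    [235,[0,-0.34,0.27],[0,0,0]],
    [235,[0,-0.33,0.28],[0,0,0]]
  ]
}}

```text
time: 20.62
eef_pos: [0.543, 0.0067, 0.0702]
eef_rot: [0.017, 0.052, 0.951, 0.306]
wrist_force: [-0.4, 0.1, -0.6]
finger_gap: 0.0113
finger_force: 10.0
```

Call:
{"api": "drive_tool", "payload": {
  "deltas": [
    [235,[0,-0.18,0.15],[0,0,0]],
    [235,[0,-0.17,0.15],[0,0,0]],
    [235,[0,-0.17,0.15],[0,0,0]],
    [235,[0,-0.17,0.16],[0,0,0]],
    [235,[0,-0.17,0.15],[0,0,0]]
  ]
}}

```text
time: 21.03
eef_pos: [0.5427, 0.0043, 0.0593]
eef_rot: [0.017, 0.052, 0.951, 0.306]
wrist_force: [-0.8, 0.4, -1.8]
finger_gap: 0.0117
finger_force: 10.0
```

Run:
```python
from h import *; from geo import *
s=env.sense();p,R=pose(s);g=p-.017*R[:,2];print(g,bar(.038),s["joints"].round(2),s["wrist_force"])
```

```text
[ 0.54164066 -0.00552416  0.07308365] [ 0.5408299  -0.00646148  0.07354482] [-0.34  0.66  1.89  0.79  0.93 -2.4 ] [-0.84640692  0.44082534 -1.82788911]
```

Call:
{"api": "drive_tool", "payload": {
  "deltas": [
    [235,[0,-0.16,0.16],[0,0,0]],
    [235,[0,-0.17,0.16],[0,0,0]],
    [235,[0,-0.16,0.16],[0,0,0]],
    [235,[0,-0.08,0.08],[0,0,0]],
    [235,[0,0,0],[0,0,0]]
  ]
}}

```text
time: 21.45
eef_pos: [0.5425, 0.003, 0.0513]
eef_rot: [0.017, 0.052, 0.951, 0.306]
wrist_force: [0.1, 0.3, -1.9]
finger_gap: 0.0116
finger_force: 10.0
```

Call:
{"api": "drive_tool", "payload": {
  "deltas": [
    [235,[0,-0.04,0.04],[0,0,0]],
    [235,[0,-0.04,0.04],[0,0,0]],
    [235,[0,0,0],[0,0,0]]
  ]
}}

```text
time: 21.7
eef_pos: [0.5426, 0.003, 0.0512]
eef_rot: [0.017, 0.052, 0.95, 0.306]
wrist_force: [-2.0, -1.1, 4.9]
finger_gap: 0.0117
finger_force: 10.0
```

Call:
{"api": "drive_tool", "payload": {
  "deltas": [
    [235,[0,-0.04,0.04],[0,0,0]],
    [235,[0,-0.04,0.04],[0,0,0]],
    [235,[0,0,0],[0,0,0]],
    [235,[0,0,0],[0,0,0]]
  ]
}}

```text
time: 22.03
eef_pos: [0.5427, 0.0031, 0.051]
eef_rot: [0.017, 0.052, 0.95, 0.307]
wrist_force: [-4.6, -1.2, 12.9]
finger_gap: 0.0117
finger_force: 10.0
```

Call:
{"api": "drive_tool", "payload": {
  "deltas": [
    [235,[0,0.08,-0.08],[0,0,0]],
    [235,[0,0.03,-0.03],[0,0,0]],
    [215,[0,0,0],[0,0,0]],
    [200,[0,0,0],[0,0,0]],
    [185,[0,0,0],[0,0,0]],
    [185,[0,0,0],[0,0,0]],
    [185,[0,0,0],[0,0,0]]
  ]
}}

```text
time: 22.62
eef_pos: [0.5427, 0.0028, 0.0508]
eef_rot: [0.017, 0.052, 0.951, 0.306]
wrist_force: [-0.4, -0.5, 0.5]
finger_gap: 0.024
finger_force: 0.0
```

Call:
{"api": "drive_tool", "payload": {
  "deltas": [
    [185,[0,0,-0.6],[0,0,0]],
    [185,[0,0,-1.2],[0,0,0]],
    [185,[0,0,-1.6],[0,0,0]],
    [185,[0,0,-1.6],[0,0,0]],
    [185,[0,0,-1.0],[0.03,0,0]],
    [185,[0,-0.5,-1.5],[0.05,0,0]],
    [185,[0,-0.5,-2.0],[0.05,0,0]],
    [185,[0,-0.5,-2.0],[0.05,0,0]],
    [185,[0,-0.5,-2.0],[0.05,0,0]],
    [185,[0,0,-2.0],[0.05,0,0]]
  ]
}}

```text
time: 23.45
eef_pos: [0.5317, -0.0953, 0.175]
eef_rot: [0.01, 0.055, 0.984, 0.168]
wrist_force: [-0.4, 0.2, -0.0]
finger_gap: 0.0246
finger_force: 0.0
```

Call:
{"api": "drive_tool", "payload": {
  "deltas": [
    [185,[0,-1.0,-2.0],[0,0,0]],
    [185,[0,-2.0,-2.0],[0,0,0]],
    [185,[0,-2.0,-2.0],[0,0,0]],
    [185,[0,-2.0,-2.0],[0,0,0]],
    [185,[0,-1.0,-1.0],[0,0,0]],
    [185,[0,0,0],[0,0,0]],
    [185,[0,0,0],[0,0,0]]
  ]
}}

```text
time: 24.03
eef_pos: [0.5201, -0.1985, 0.2316]
eef_rot: [0.01, 0.055, 0.984, 0.17]
wrist_force: [-1.1, 0.1, 0.3]
finger_gap: 0.0241
finger_force: 0.0
```

Run:
```python
from h import *
s=env.sense();print(s["time"],s["eef_pos"],s["joints"].round(2))
S=env.read_camera("side")["frame"][:,:,::-1]
cv2.imwrite("pics/final.png",cv2.resize(S[40:340,100:500],None,fx=2,fy=2,interpolation=cv2.INTER_CUBIC))
```

```text
24.0333 [ 0.52012338 -0.19846819  0.2316051 ] [-0.56  0.38  1.71  0.33  1.21 -2.16]
```

View pics/final.png

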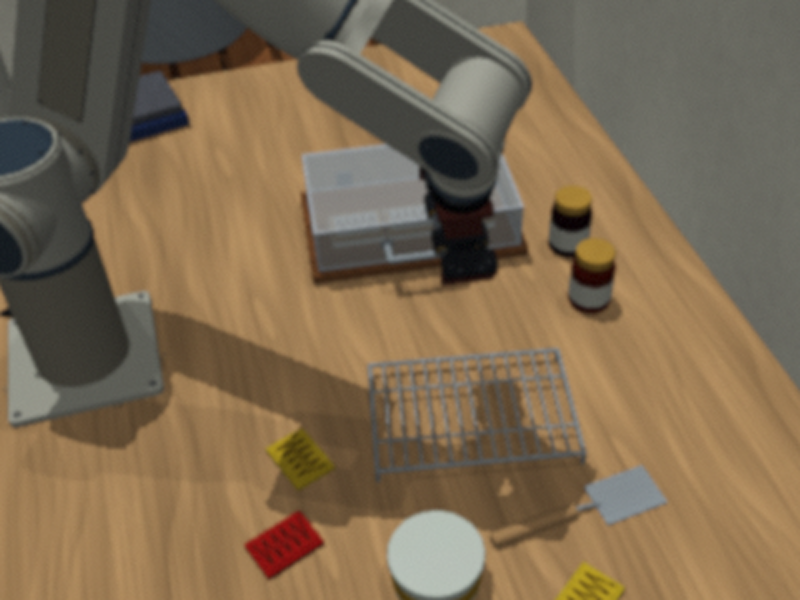

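The cover sits flat and shut on the board (hood front edge around (385,260)), and everything around it is undisturbed. The robot is clear of everything, so I'm handing in.

```bash
python3 -c "
from bench import env
print(env.hand_in())"
```

```text
the job is handed in; nothing more can be done
None
```

The job is handed in at about 24 s: the biscuit lies icing up on the paper in line with the other two, the cover was lowered gently until shut on its stop, and the things around look undisturbed; the hand-in returned no verdict.

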